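Take the cap off a blade arbor of unknown thread hand and hold it clear

TASK

Of the two arbors standing on the saw's sliding table, the one that carries the toothed blade is to be opened: first stand the loose aluminium spacer collar flat on the table straight in front of that arbor (robot's side, about 12 cm from its axis) and let go, so that it is at hand. Then unscrew that arbor's knurled cap; one arbor has a left-hand and the other a right-hand thread, unmarked, so try both ways and feel which way it gives. Lift the cap straight off and finish while still holding it in the gripper, mouth down over its arbor, about 10 cm clear of the tip, leaving the other arbor closed and the things around where they lie.

Things in the scene. Friction and masses are not known exactly. Their poses are not given: they have to be found in the camera images.
- arbor_a: arbor in an upright holding stand fixed to the table: blue cast foot 110 mm across, 18 mm high; column 54 mm across to a seat 56 mm above the table; steel stub, 33 mm across, with a quick thread, tip 99 mm above the table. Origin on the table under its upright axis; yaw random. Both look alike; one thread is right-hand (loosens counter-clockwise seen from above), the other left-hand
- arbor_b: arbor in an upright holding stand fixed to the table: blue cast foot 110 mm across, 18 mm high; column 54 mm across to a seat 56 mm above the table; steel stub, 33 mm across, with a quick thread, tip 99 mm above the table. Origin on the table under its upright axis; yaw random. Both look alike; one thread is right-hand (loosens counter-clockwise seen from above), the other left-hand
- cap_a: dark knurled round cap on arbor_a, 50 mm across, 44 high, mouth down, 0.16 kg; origin: centre of the rim, 65 mm above the table; z up. Grip its upper 25 mm. Tightening: hard stop within 0.15 rad, then fingers slip (over 0.3 N m at 30 N grip). Loosening: gives with under 0.2 N m, a spring lifts it up to 3 mm; free of the thread from 1.1 to 1.9 rad, then lifts off (34 mm to clear the tip)
- cap_b: dark knurled round cap on arbor_b, 50 mm across, 44 high, mouth down, 0.16 kg; origin: centre of the rim, 65 mm above the table; z up. Grip its upper 25 mm. Tightening: hard stop within 0.15 rad, then fingers slip (over 0.3 N m at 30 N grip). Loosening: gives with under 0.2 N m, a spring lifts it up to 3 mm; free of the thread from 1.1 to 1.9 rad, then lifts off (34 mm to clear the tip)
- blade: toothed steel scoring blade, 120 mm across, 3 mm thick, keyed level round one of the arbors, top face 59 mm above the table; fixed; it shows which arbor is meant (the other has a brass ring, 54 mm). Origin: its centre, underside; axes as the world's (x away from the robot, y to its left)
- collar: loose plain aluminium spacer collar (short tube) standing on the table: 50 mm outside, 33 mm bore, 26 mm high, 0.09 kg. Origin at the centre of its underside, z up its bore
- mug: green mug, 86 mm across, 96 mm high; leave it
- parts_bin: blue open parts bin with screws, 143 x 104 x 60 mm; leave it
- sanding_block: brown sanding block, 62 x 112 x 34 mm; leave it
- tape_measure: black and orange tape measure, 58 x 98 x 64 mm; leave it

How it is judged:
By the outcome, as a careful person would: the job done as asked, in the order asked, and still so for the second after the job is handed in, while the arm keeps its last pose, push and grip.
It also fails if it takes over 64 s, if anything falls off the work surface, if the arm or the gripper's body presses on something with over 40 N, if the wrist force passes 120 N, or if a joint passes its speed limit or range.

ROBOT

A 6-joint arm with a two-finger parallel gripper is mounted at the origin on a cart in front of the work surface, level with it; the furniture and walls round the work are solid. World frame = base frame: x ahead of the robot, y to its left, z up, the work surface at z = 0. Lengths are in mm, angles in rad, forces in N, time in s.
With the tool pointing down it reaches from about 325 to 775 mm from the base axis. Payload 5.5 kg.
Tool frame: the origin (TCP) lies at the very end of the fingers, on their centre line; the grasp point (between the pads) lies 19 mm behind it (env.grasp_offset is the distance from the TCP to the grasp point, in mm); z points along the fingers, y is the line along which they close (so a half turn about z gives the same grasp; the last joint's range is limited). The gripper opens to 85 mm and grips with 20 to 120 N. Pads are 22 mm wide; open, the fingers measure 114 mm over their backs; the gripper's body (76 mm by 85 mm) begins 54 mm behind the grasp point. The pads swing forward as they close: fully open they stand 13 mm farther back than shut.
Start: joints at [1.213, 0.091, 1.231, -0, 1.82, -0.057], TCP at [177.775, 573.073, 231.275] pointing down, gripper open.
Joint ranges: [-2.87, 2.87], [-0.86, 2.18], [0.17, 2.46], [-1.51, 4.65], [0.06, 2.69], [-2.65, 2.65]. Speed limits (rad/s): [2.57, 2.57, 3.01, 3.14, 3.14, 3.14].

INTERFACE

Orientations are given as a rotation vector (axis times angle).
In Python, from workcell import telemetry, optics, env gives the robot as it stands.
- The arm moves only by the tool step_arm, never from a script. Its argument "moves" is one flat list of numbers, 7 for each row, row after row: the shift along the tool's x, y, z in mm, then the turn, a rotation vector about the tool's x, y, z in rad, then the closure, from -1 (fully open) to 1 (shut). A call has 1 to 12 rows; each row shifts and turns the commanded pose from where the row before left it, along the tool's axes as they then stand; what a row does not reach is not made up. A row lasts 1/8 s, in which the tool goes at most 62.5 mm and 10.7 degrees, less where a joint would pass 70% of its speed; a pose out of reach is approached as far as the arm can. A call with a gripper value outside its range is refused whole. The fingers move at their own pace and stop on an object; "newtons" is the grip in N (left out, the last holds). Time passes only in rows, so rows that do not move let the fingers close. It gives the time, the measured TCP pose, the force, the opening and the grip force at its end, in the units of the state.
- telemetry.read_state(): the state, without advancing time (a new reading comes with each control period).
- optics.camera(name): name is "side" or "top"; returns a dict with "frame" (420x560x3 uint8, blue, green, red), "K" (3x3 intrinsics, pixels), "eye" and "orientation" of the camera in the world. Camera axes: x right, y down, z forward; pixel columns grow to the right and rows downward; lengths in mm; the calibration is good to about 2 mm. A picture is of the moment at which its call begins. There is no depth.
- env.sign_off(): hands the job in; it is judged then, once.
The state is a dict: "time_s": time; "joint_pos": joint angles; "joint_vel": joint speeds; "joint_efforts": joint torques, N m; "tool_pos": TCP position; "ee_rot": TCP orientation; "force": force on the tool from outside, world axes, zero at the start; "wrist_torque": the same for the moment, N m; "gripper_width": opening from 0.0 (shut) to 1.0 (fully open); "finger_force": force on a finger pad.
Only numpy, scipy, OpenCV 4.12 (cv2) and the standard library are available. Lean on these libraries where they do the work, as an engineer would, in place of code of your own. Each camera call takes 0.05 s, during which the arm holds its last target. There are 200 camera calls.

## Working session

There is one attempt and no reset: what is moved stays moved. The work goes in short steps, Python scripts to look and compute and a tool call to move; the robot and the scene stay as the last step left them, time stands still between calls to the robot, and variables do not carry over. Pictures are saved under pics/ and viewed, at most 10 in all, crops included, and the job is handed in when it is done.

Besides the shell and the picture viewer there is one more tool, called as a command line: name --argument value ..., lists and objects as JSON in quotes. step_arm: Moves the arm, as the interface text tells. Its arguments: {"type":"object","properties":{"moves":{"type":"array","items":{"type":"number"}},"newtons":{"type":"number"}},"required":["moves"]}

```bash
mkdir -p pics
python3 - <<'E'
from workcell import telemetry, optics, env
import cv2,numpy as np
for n in("top","side"):
    c=optics.camera(n); cv2.imwrite(f"pics/{n}0.png",c["frame"]); print(n,c["K"],c["eye"],c["orientation"])
s=telemetry.read_state(); print(s)
E
```

```text
top [[485.78653049   0.         280.62710051]
 [  0.         485.78653049 212.34309562]
 [  0.           0.           1.        ]] [2.91551642e+02 5.66176960e-01 1.53571046e+03] [-2.15121142  2.11073105 -0.1896538 ]
side [[412.70517515   0.         274.83795366]
 [  0.         412.70517515 210.43050846]
 [  0.           0.           1.        ]] [190.17060067 940.08543338 731.13647015] [-0.49684152  2.58127859 -1.36728453]
{'time_s': 0.1, 'joint_pos': array([ 1.21331799e+00,  9.17709130e-02,  1.23169991e+00, -5.66952201e-06,
        1.81981293e+00, -5.67065314e-02]), 'joint_vel': array([ 0.00153918, -0.00167436, -0.00109017, -0.00105833,  0.00037187,
        0.0018946 ]), 'joint_efforts': array([ 1.33755879e-03, -4.60215247e+01, -4.19217253e+01, -1.39752519e-04,
        1.06268798e-02,  3.79207484e-05]), 'tool_pos': array([177.67813416, 572.83889482, 230.30854266]), 'ee_rot': array([-4.70623157e-01, -3.10579469e+00,  2.60110265e-03]), 'force': array([0.22729465, 0.57694909, 0.34052831]), 'wrist_torque': array([-0.04443317,  0.029802  , -0.05105219]), 'finger_force': 0.0, 'gripper_width': 0.9976712459573082}
```

View pics/top0.png

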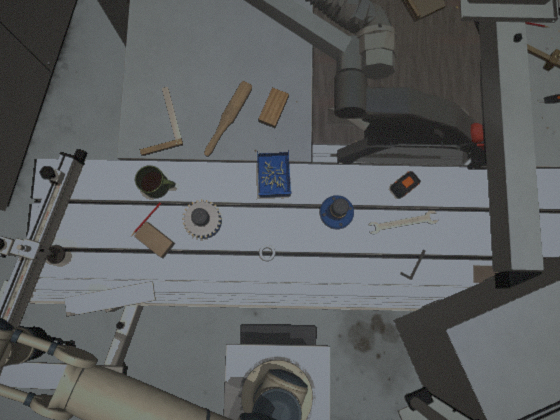

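View pics/side0.png

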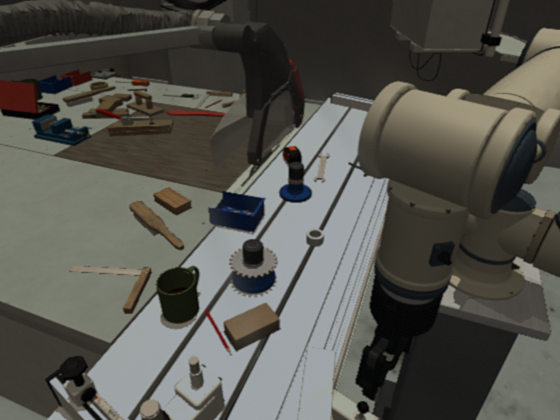

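The top view shows the blade arbor at about (201,217) with its cap at (199,216), the collar at (266,254), and the plain arbor at (337,211). The sanding block is at (154,238). The side view has the collar at (315,238) and the blade cap at (253,248).

```bash
cat > h.py <<'E'
from workcell import telemetry, optics, env
import cv2,numpy as np
from scipy.spatial.transform import Rotation as R
def ray(c,u,v):
    d=R.from_rotvec(c["orientation"]).as_matrix()@np.linalg.inv(c["K"])@[u,v,1]
    return np.array(c["eye"]),d
def onz(c,u,v,z):
    e,d=ray(c,u,v); return e+d*(z-e[2])/d[2]
def proj(c,p):
    q=c["K"]@R.from_rotvec(c["orientation"]).as_matrix().T@(np.array(p)-c["eye"]); return q[:2]/q[2]
E
python3 - <<'E'
from h import *
c=optics.camera("top");f=c["frame"];g=cv2.cvtColor(f,cv2.COLOR_BGR2GRAY)
a=cv2.resize(f[190:275,130:290],None,fx=5,fy=5,interpolation=cv2.INTER_CUBIC)
s=optics.camera("side")["frame"]; b=cv2.resize(s[220:310,200:360],None,fx=5,fy=5,interpolation=cv2.INTER_CUBIC)
cv2.imwrite("pics/t1.png",a);cv2.imwrite("pics/s1.png",b)
# dark cap blob
m=np.zeros_like(g);m[200:235,182:220]=(g[200:235,182:220]<75)*255
n,_,st,ce=cv2.connectedComponentsWithStats(m); i=1+st[1:,4].argmax();print("cap",st[i],ce[i],onz(c,*ce[i],109))
m=np.zeros_like(g);m[198:238,180:224]=(g[198:238,180:224]<150)*255
print(g[217,175:230],g[254,255:278],g[245:266,266],onz(c,266.5,254,26),onz(c,201.5,218,59))
E
```

```text
cap [191 208  19  18 249] [199.83534137 216.78313253] [525.73527114 239.39012425 109.        ]
[139 138 136 139 138 135 137 136 132 113 125 126 126 128 132 130  80  57
  62  63  63  61  58  60  61  64  64  73  63  67  64  63  41  38  71 126
 131 131 132 129 133 135 132 114  86  76 110 137 138 140 140 138 140 141
 142] [ 55  48  53  50  84 136 136  82  51  43  49  49  49  48  49  47  59 114
 137 120  69  48  47] [139 132 100 106 139 133  77  59  48  49  83 139 141 142 135 116 108 138
 141 138 140] [426.15625136  40.66501596  26.        ] [530.24607716 242.45912696  59.        ]
```

View pics/t1.png

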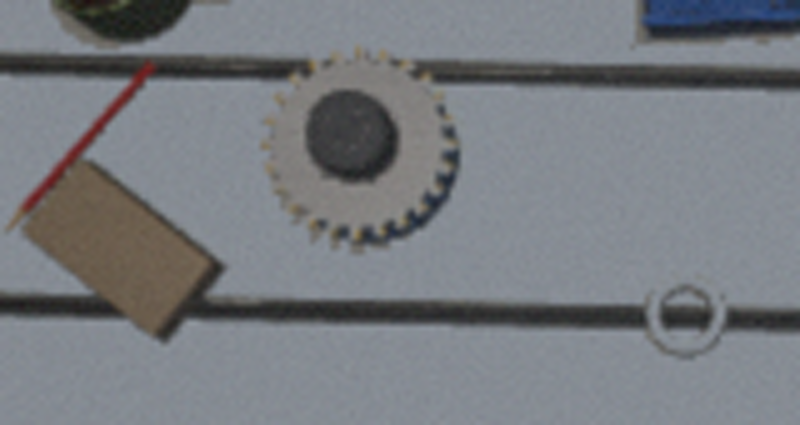

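View pics/s1.png

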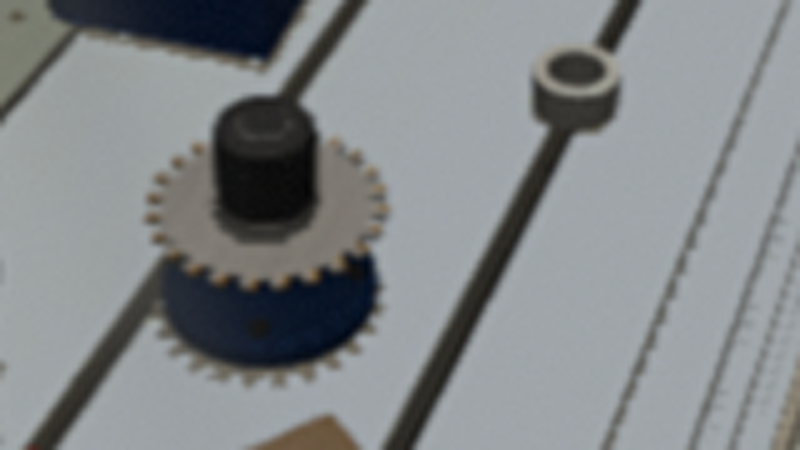

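The crops give these positions. In the top view the cap top centre is at (199.5,216.3), the blade at (201.8,219.4) and the collar top at (267,253). In the side view the cap top is at (252.5,243), the blade at (253,262) and the collar top at (315,234). I'll check them across both views.

Run:
```python
from h import *
T=optics.camera("top");S=optics.camera("side")
for n,t,s,z in(("cap",(199.5,216.3),(252.5,243),109),("blade",(201.8,219.4),(253.1,262),59),("collar",(267,253),(315,234.2),26)):
    print(n,onz(T,*t,z).round(1),onz(S,*s,z).round(1))
s=telemetry.read_state();print(R.from_rotvec(s["ee_rot"]).as_matrix().round(3))
print(s["time_s"])
```

```text
cap [527.2 240.5 109. ] [529.7 238.8 109. ]
blade [525.9 241.3  59. ] [525.  249.6  59. ]
collar [429.3  39.2  26. ] [428.5  44.5  26. ]
[[-0.955  0.296 -0.   ]
 [ 0.296  0.955 -0.001]
 [ 0.    -0.001 -1.   ]]
0.3
```

step_arm --moves '[-33,-36,0,0,0,0,-1,-33,-36,0,0,0,0,-1,-33,-36,0,0,0,0,-1,-33,-36,0,0,0,0,-1,-33,-36,0,0,0,0,-1,-33,-36,0,0,0,0,-1,-33,-36,0,0,0,0,-1,-33,-36,0,0,0,0,-1,-33,-36,0,0,0,0,-1,-33,-36,0,0,0,0,-1,-33,-36,0,0,0,0,-1,-33,-36,0,0,0,0,-1]' --newtons 30

```text
time_s: 1.8
tool_pos: [428.4, 41.6, 231.5]
ee_rot: [0.471, 3.105, 0.0]
force: [0.5, 0.9, 0.0]
gripper_width: 1.003
finger_force: 0.0
```

step_arm --moves '[0,0,0,0,0,-0.1,-1,0,0,40,0,0,-0.1,-1,0,0,40,0,0,-0.1,-1,0,0,0,0,0,0,-1,0,0,0,0,0,0,-1]'

```text
time_s: 2.42
tool_pos: [428.5, 43.2, 153.0]
ee_rot: [0.004, 3.14, 0.0]
force: [0.2, -0.4, 2.1]
gripper_width: 1.003
finger_force: 0.0
```

Run:
```python
from h import *
s=telemetry.read_state();print(s)
print(R.from_rotvec(s["ee_rot"]).as_matrix().round(3))
S=optics.camera("side");T=optics.camera("top")
cv2.imwrite("pics/2.png",np.hstack([cv2.resize(S["frame"][170:290,250:390],(400,343)),cv2.resize(T["frame"][200:320,190:330],(400,343))]))
```

```text
{'time_s': 2.425, 'joint_pos': array([ 2.14456318e-02, -3.79702554e-01,  1.79550884e+00,  3.02425629e-06,
        1.72382936e+00, -1.54675644e+00]), 'joint_vel': array([ 0.00018236, -0.00782352, -0.02896028,  0.00139587, -0.00473533,
       -0.00701794]), 'joint_efforts': array([-4.70436551e-02, -2.43019152e+01, -4.01389325e+01, -3.06094247e-03,
        1.35771045e-02, -1.26890175e-02]), 'tool_pos': array([428.50064964,  43.19971483, 153.03951142]), 'ee_rot': array([4.07177243e-03, 3.13963358e+00, 7.45532052e-05]), 'force': array([ 0.22458496, -0.43692147,  2.09476042]), 'wrist_torque': array([-0.02265106, -0.03370298, -0.0429341 ]), 'finger_force': 0.0, 'gripper_width': 1.0031870673457928}
[[-1.     0.003  0.002]
 [ 0.003  1.     0.   ]
 [-0.002  0.    -1.   ]]
```

View pics/2.png

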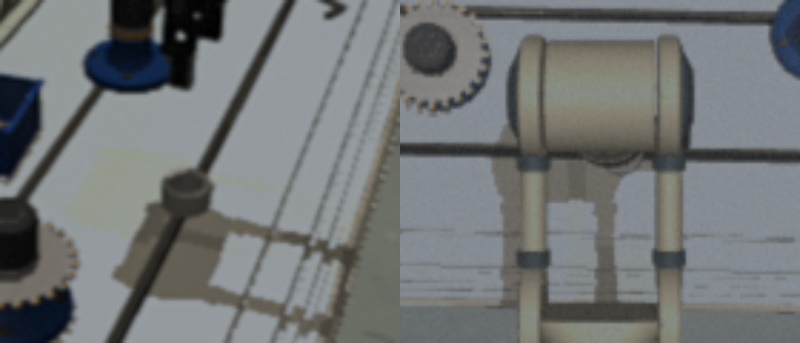

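The collar sits directly under the gripper (side crop at (187,195)) with nothing in the way, so I'm descending.

step_arm --moves '[0,2,40,0,0,0,-1,0,-4,40,0,0,0,-1,0,0,40,0,0,0,-1,0,0,20,0,0,0,-1,0,0,8,0,0,0,-1,0,0,0,0,0,0,-1]'

```text
time_s: 3.28
tool_pos: [428.7, 41.2, 4.3]
ee_rot: [0.002, 3.14, 0.0]
force: [0.4, 0.4, 0.1]
gripper_width: 1.0
finger_force: 0.0
```

step_arm --moves '[0,0,0,0,0,0,1,0,0,0,0,0,0,1,0,0,0,0,0,0,1,0,0,0,0,0,0,1,0,0,0,0,0,0,1,0,0,0,0,0,0,1,0,0,0,0,0,0,1,0,0,0,0,0,0,1]'

```text
time_s: 4.28
tool_pos: [428.9, 41.1, 4.6]
ee_rot: [0.001, 3.139, -0.0]
force: [-0.3, 0.3, 5.6]
gripper_width: 0.557
finger_force: 31.7
```

step_arm --moves '[0,0,-20,0,0,0,1,0,0,-40,0,0,0,1,0,0,-40,0,0,0,1,0,0,0,0,0,0,1]'

```text
time_s: 4.78
tool_pos: [429.8, 41.2, 106.9]
ee_rot: [0.001, 3.135, 0.0]
force: [0.3, 0.0, -1.0]
gripper_width: 0.556
finger_force: 31.4
```

Run:
```python
from h import *
S=optics.camera("side")
cv2.imwrite("pics/3.png",cv2.resize(S["frame"][140:290,240:440],(800,600),interpolation=cv2.INTER_CUBIC))
s=telemetry.read_state();print(s["tool_pos"],s["gripper_width"],s["finger_force"],s["force"])
for z in(0,26):print(proj(S,s["tool_pos"]+[0,0,z]))
```

```text
[428.73887318  41.18045431 104.47287156] 0.5593186626175446 31.406975258141756 [-0.07122216 -0.33023347 -1.21410424]
[316.83814784 210.40875791]
[317.38301107 202.34519946]
```

View pics/3.png

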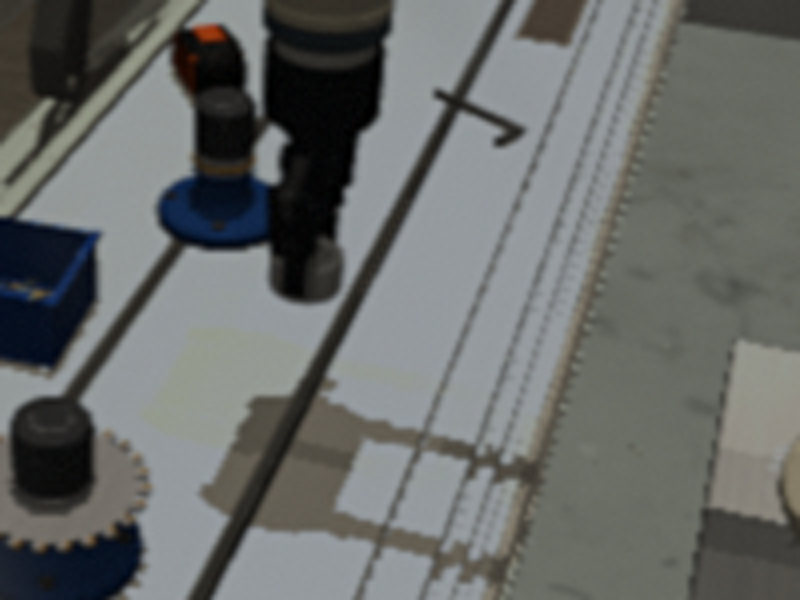

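The collar is held upright and centred (crop centre about (306,270)). Next I carry it to (407,240).

step_arm --moves '[5,50,0,0,0,0,1,6,50,0,0,0,0,1,5,50,0,0,0,0,1,5,50,0,0,0,0,1,0,0,40,0,0,0,1,0,0,30,0,0,0,1,0,0,0,0,0,0,1,0,0,0,0,0,0,1]'

```text
time_s: 5.82
tool_pos: [407.2, 241.1, 33.6]
ee_rot: [-0.002, -3.141, 0.0]
force: [0.3, -1.0, -0.5]
gripper_width: 0.556
finger_force: 31.6
```

step_arm --moves '[0,0,15,0,0,0,1,0,0,8,0,0,0,1,0,0,4,0,0,0,1,0,0,1,0,0,0,1,0,0,1,0,0,0,1,0,0,0,0,0,0,1]'

```text
time_s: 6.58
tool_pos: [407.4, 241.3, 4.7]
ee_rot: [0.001, 3.141, 0.0]
force: [-0.1, 0.1, -0.2]
gripper_width: 0.553
finger_force: 31.7
```

step_arm --moves '[0,0,0.5,0,0,0,1,0,0,0,0,0,0,-1,0,0,0,0,0,0,-1,0,0,0,0,0,0,-1,0,0,0,0,0,0,-1,0,0,0,0,0,0,-1,0,0,-20,0,0,0,-1,0,0,-50,0,0,0,-1,0,0,-60,0,0,0,-1,0,0,-60,0,0,0,-1,0,0,0,0,0,0,-1]'

```text
time_s: 7.95
tool_pos: [409.2, 242.2, 200.3]
ee_rot: [0.001, 3.132, 0.008]
force: [-0.4, 0.1, -0.8]
gripper_width: 0.999
finger_force: 0.0
```

Run:
```python
from h import *
S=optics.camera("side");T=optics.camera("top")
cv2.imwrite("pics/4.png",np.hstack([cv2.resize(S["frame"][220:340,200:340],(400,343)),cv2.resize(T["frame"][180:300,130:270],(400,343))]))
s=telemetry.read_state();print(s["tool_pos"],s["joint_pos"],s["wrist_torque"])
print(proj(S,[407.4,241,26]),proj(T,[407.4,241,26]))
```

```text
[407.42251727 241.30092629 194.23579391] [ 4.62845690e-01 -2.57194885e-01  1.62551525e+00 -7.56330740e-08
  1.77181476e+00 -1.10719376e+00] [ 0.00216357 -0.05475971  0.02950493]
[299.25623174 282.07547599] [201.77141177 258.81750023]
```

View pics/4.png

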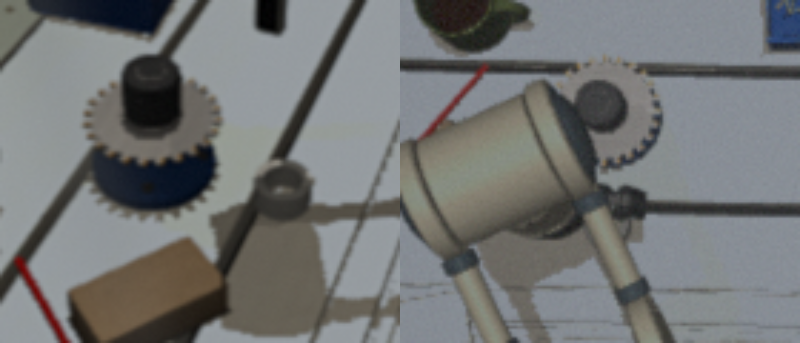

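The collar stands upright at the target: (299.5,282) in the side view, predicted (299.3,282.1). Now I go over the cap, turning the wrist 0.6 rad to leave joint range both ways.

step_arm --moves '[-40,0,0,0,0,0,-1,-40,-0.5,0,0,0,0,-1,-40,0,0,0,0,0,-1,0,0,0,0,0,0.15,-1,0,0,0,0,0,0.15,-1,0,0,0,0,0,0.15,-1,0,0,0,0,0,0.15,-1,0,0,40,0,0,0,-1,0,0,40,0,0,0,-1,0,0,25,0,0,0,-1,0,0,10,0,0,0,-1,0,0,0,0,0,0,-1]'

```text
time_s: 9.55
tool_pos: [526.4, 240.3, 77.3]
ee_rot: [-0.929, -2.999, 0.003]
force: [0.5, 0.6, -0.4]
gripper_width: 0.996
finger_force: 0.0
```

step_arm --moves '[0,0,0,0,0,0,1,0,0,0,0,0,0,1,0,0,0,0,0,0,1,0,0,0,0,0,0,1,0,0,0,0,0,0,1,0,0,0,0,0,0,1,0,0,0,0,0,0,1,0,0,0,0,0,0,1]' --newtons 30

```text
time_s: 10.55
tool_pos: [528.3, 241.6, 80.9]
ee_rot: [0.928, 2.998, 0.005]
force: [0.1, 3.3, 6.0]
gripper_width: 0.566
finger_force: 31.2
```

```bash
cat > st.py <<'E'
from h import *
s=telemetry.read_state()
for k in("time_s","tool_pos","force","wrist_torque","gripper_width","finger_force","joint_pos"):print(k,np.round(s[k],3))
x=R.from_rotvec(s["ee_rot"]).as_matrix()[:,1];print("heading",np.arctan2(x[1],x[0]))
E
python3 st.py
```

```text
time_s 10.55
tool_pos [528.293 241.552  80.917]
force [0.06  3.273 5.988]
wrist_torque [ 0.555 -0.287  0.075]
gripper_width 0.566
finger_force 31.18
joint_pos [ 3.700e-01  5.900e-02  1.531e+00  1.000e-03  1.547e+00 -6.010e-01]
heading 0.9704530433258851
```

Gripped with only small side force. I try counter-clockwise first.

step_arm --moves '[0,0,0,0,0,-0.08,1,0,0,0,0,0,-0.08,1,0,0,0,0,0,-0.08,1,0,0,0,0,0,0,1]'

```text
time_s: 11.05
tool_pos: [528.9, 241.2, 80.9]
ee_rot: [0.563, 3.086, 0.005]
force: [3.4, 2.6, 6.5]
gripper_width: 0.564
finger_force: 31.2
```

```bash
python3 st.py
```

```text
time_s 11.05
tool_pos [528.931 241.217  80.93 ]
force [3.414 2.616 6.458]
wrist_torque [ 0.431 -0.642  0.046]
gripper_width 0.564
finger_force 31.18
joint_pos [ 0.369  0.059  1.531  0.     1.546 -0.84 ]
heading 1.2098473587031449
```

step_arm --moves '[0,0,0,0,0,-0.08,1,0,0,0,0,0,-0.08,1,0,0,0,0,0,0,1]'

```text
time_s: 11.42
tool_pos: [528.9, 241.4, 80.9]
ee_rot: [0.315, 3.121, 0.004]
force: [4.8, 2.8, 6.4]
gripper_width: 0.561
finger_force: 31.2
```

```bash
python3 st.py
```

```text
time_s 11.425
tool_pos [528.873 241.37   80.936]
force [4.818 2.76  6.422]
wrist_torque [ 0.476 -0.687  0.072]
gripper_width 0.561
finger_force 31.18
joint_pos [ 0.369  0.059  1.531  0.     1.546 -1.   ]
heading 1.3698715097750618
```

Counter-clockwise gives no resistance over 0.4 rad. To confirm, I turn clockwise and look for the hard stop.

step_arm --moves '[0,0,0,0,0,0.16,1,0,0,0,0,0,0.16,1,0,0,0,0,0,0.16,1,0,0,0,0,0,0.06,1,0,0,0,0,0,0.06,1]'

```text
time_s: 12.05
tool_pos: [526.9, 242.6, 80.8]
ee_rot: [-1.223, -2.893, -0.006]
force: [-3.8, 5.9, 8.2]
gripper_width: 0.56
finger_force: 41.6
```

```bash
python3 st.py
```

```text
time_s 12.05
tool_pos [526.887 242.625  80.841]
force [-3.787  5.938  8.243]
wrist_torque [1.235 0.784 1.484]
gripper_width 0.56
finger_force 41.618
joint_pos [ 0.371  0.058  1.532  0.003  1.549 -0.4  ]
heading 0.7706664490051613
```

Clockwise hits a hard stop (1.5 N m), so counter-clockwise loosens. I unscrew about 1.55 rad.

step_arm --moves '[0,0,0,0,0,-0.15,1,0,0,0,0,0,-0.15,1,0,0,0,0,0,-0.15,1,0,0,0,0,0,-0.15,1,0,0,0,0,0,-0.15,1,0,0,0,0,0,-0.15,1,0,0,0,0,0,-0.15,1,0,0,0,0,0,-0.15,1,0,0,0,0,0,-0.15,1,0,0,0,0,0,-0.15,1,0,0,0,0,0,-0.05,1,0,0,0,0,0,0,1]'

```text
time_s: 13.55
tool_pos: [528.0, 240.9, 80.9]
ee_rot: [-1.148, 2.921, 0.0]
force: [0.2, 0.3, 7.2]
gripper_width: 0.56
finger_force: 40.9
```

```bash
python3 st.py
```

```text
time_s 13.55
tool_pos [528.007 240.924  80.878]
force [0.223 0.307 7.221]
wrist_torque [ 0.261  0.001 -0.009]
gripper_width 0.56
finger_force 40.889
joint_pos [ 0.369  0.058  1.532  0.     1.548 -1.95 ]
heading 2.3194501294811336
```

step_arm --moves '[0,0,-3,0,0,0,1,0,0,-3,0,0,0,1,0,0,-2,0,0,0,1,0,0,0,0,0,0,1]'

```text
time_s: 14.05
tool_pos: [526.7, 240.9, 85.5]
ee_rot: [1.149, -2.922, -0.001]
force: [3.1, 4.4, -3.2]
gripper_width: 0.563
finger_force: 39.9
```

```bash
python3 st.py
```

```text
time_s 14.05
tool_pos [526.742 240.86   85.547]
force [ 3.099  4.419 -3.213]
wrist_torque [ 0.75  -0.571  0.003]
gripper_width 0.563
finger_force 39.939
joint_pos [ 3.700e-01  5.700e-02  1.525e+00  1.000e-03  1.561e+00 -1.950e+00]
heading 2.3200144073337428
```

step_arm --moves '[0,0,-6,0,0,0,1,0,0,-8,0,0,0,1,0,0,-10,0,0,0,1,0,0,-10,0,0,0,1,0,0,-10,0,0,0,1,0,0,-20,0,0,0,1,0,0,-25,0,0,0,1,0,0,-25,0,0,0,1,0,0,-13,0,0,0,1,0,0,0,0,0,0,1,0,0,0,0,0,0,1]'

```text
time_s: 15.42
tool_pos: [526.8, 240.4, 212.6]
ee_rot: [1.149, -2.922, -0.0]
force: [0.3, 0.3, -2.1]
gripper_width: 0.566
finger_force: 40.1
```

```bash
python3 st.py
python3 - <<'E'
from h import *
S=optics.camera("side");T=optics.camera("top")
cv2.imwrite("pics/5.png",np.hstack([cv2.resize(S["frame"][160:310,180:355],(400,343)),cv2.resize(T["frame"][180:300,130:270],(400,343))]))
for z in(99,199,243):print(proj(S,[528,240.5,z])-[180,160])
E
```

```text
time_s 15.425
tool_pos [526.834 240.43  212.604]
force [ 0.293  0.276 -2.06 ]
wrist_torque [ 0.014 -0.045  0.021]
gripper_width 0.566
finger_force 40.091
joint_pos [ 0.369  0.033  1.324 -0.     1.786 -1.951]
heading 2.3199414096350064
[73.00530414 86.81072247]
[71.64661205 52.66289102]
[70.99597593 36.3105381 ]
```

View pics/5.png

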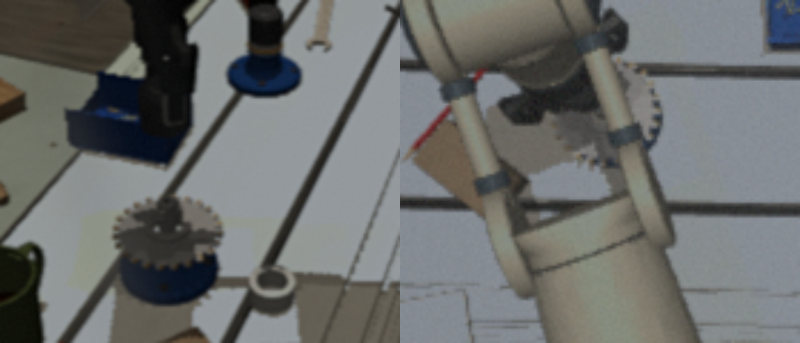

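The cap is held mouth down over the bare stub, with its lower edge at crop (165,135). That puts it about 10 cm above the tip at (168,200). The collar stands in front at (272,285), the other arbor is still closed, and nothing else has moved.

```bash
python3 -c "
from workcell import env; print(env.sign_off())"
```

```text
the job is handed in; nothing more can be done
None
```

The job is handed in at about 15 s of the 64 s: the collar stands about 12 cm in front of the blade arbor, and its cap, which loosened counter-clockwise, is held mouth down about 10 cm above the tip, with the other arbor still closed and the things around left where they lay.

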